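Retune the oscillating-knife driver with the plastic tuning tool

ROBOT

A 6-joint arm with a two-finger parallel gripper is mounted at the origin on a cart in front of the work surface, level with it; the furniture and walls round the work are solid. World frame = base frame: x ahead of the robot, y to its left, z up, the work surface at z = 0. Lengths are in m, angles in rad, forces in N, time in s.
With the tool pointing down it reaches from about 0.375 to 0.9 m from the base axis. Payload 3.1 kg.
Tool frame: the origin (TCP) lies at the centre of the arm's flange, where the gripper is bolted on; the fingertips stand 182 mm ahead of it and the grasp point (between the pads) lies 164 mm ahead of it; z points along the fingers, y is the line along which they close (so a half turn about z gives the same grasp; the last joint's range is limited). The gripper opens to 87 mm and grips with 3 to 60 N. Pads are 19 mm wide; open, the fingers measure 117 mm over their backs; the gripper's body (75 mm by 190 mm) begins 51 mm behind the grasp point.
Start: joints at [1.04, 0.527, 1.433, -0, 1.181, -0.178], TCP at [0.215, 0.587, 0.405] pointing down, gripper open.
Joint ranges: [-3.08, 3.08], [-0.75, 2.2], [0.22, 2.44], [-1.43, 4.57], [0, 2.65], [-2.85, 2.85]. Speed limits (rad/s): [2.79, 2.79, 3.14, 3.14, 3.14, 3.14].

INTERFACE

Orientations are given as a unit quaternion [x, y, z, w].
In Python, from rig import * gives the robot as it stands.
- The arm moves only by the tool move_arm, never from a script. Its argument "commands" is a list that holds one entry, the list of rows, each a list of 6 numbers: the shift along the tool's x, y, z in units of 40 mm (1.0 is 40 mm), then the turn, a rotation vector about the tool's x, y, z in rad. A call has 1 to 12 rows; each row is the pose to reach, as a shift and turn from the pose commanded when the call began, along the tool's axes at that moment; what a row does not reach only later rows make up. A row lasts 1/8 s, in which the tool goes at most 62.5 mm and 10.7 degrees, less where a joint would pass 70% of its speed; a pose out of reach is approached as far as the arm can. A call with a gripper value outside its range is refused whole. "claw" is the closure, from -1 (fully open) to 1 (shut), so that 0 is half open, set as the call begins (left out, the last holds). The fingers move at their own pace and stop on an object; "squeeze" is the grip in N (left out, the last holds). Time passes only in rows, so rows that repeat a pose let the fingers close. It gives the time, the measured TCP pose, the force, the opening and the grip force at its end, in the units of the state.
- get_obs(): the state, without advancing time (a new reading comes with each control period).
- camera(name): name is "scene" or "side" or "wrist"; returns a dict with "pixels" (400x640x3 uint8, blue, green, red), "range_z" (400x640 float32, m along the optical axis (not along the pixel's ray), 0 where there is no reading), "camera_matrix" (3x3 intrinsics, pixels), "extrinsics" (4x4, takes a point from world to camera coordinates). Camera axes: x right, y up, looking along -z (the intrinsics and any distortion apply to the point x, -y, -z); pixel columns grow to the right and rows downward; lengths in m; the calibration is good to about 2 mm. A picture is of the moment at which its call begins.
- hand_in(): hands the job in; it is judged then, once.
The state is a dict: "time": time; "q": joint angles; "joint_velocities": joint speeds; "joint_torque": joint torques, N m; "position": TCP position; "tool_rot": TCP orientation; "ft_force": force on the tool from outside, world axes, zero at the start; "moment": the same for the moment, N m; "grip_width": finger opening in m; "grip_force": force on a finger pad.
Only numpy, scipy, OpenCV 4.12 (cv2) and the standard library are available. Lean on these libraries where they do the work, as an engineer would, in place of code of your own. Each camera call takes 0.05 s, during which the arm holds its last target. There are 200 camera calls.

TASK

Retune the grey oscillating-knife driver for the knife now fitted: take the orange plastic tuning tool from its wooden block, put its blade into the slot of the trimmer in the driver's top and turn the trimmer until its red pointer stands inside the green band of the ring around it. Then stand the tool back in its block, blade down, with its collar resting on the wood, and slide the steel shield fully shut over the trimmer. Turn the trimmer with the tool only, never with the fingers, and do not disturb the puck, vials and bottle on the table.

Things in the scene. Friction and masses are not known exactly. Their poses are not given: they have to be found in the camera images.
- driver: Grey instrument box, fixed, 100 (x) x 165 (y) x 55 mm high, aluminium lid, black front panel with sockets towards the robot (-x). Origin: centre of its underside on the table. The trimmer lies in a round well (40 mm wide, open at the top) in the lid, centred 40 mm from the box's centre towards its -y end. Two steel guide rails run along the box's y on the lid, 72 mm apart, tops 10 mm above the lid.
- trimmer: Round ceramic trimmer rotor in the well, 37 mm wide, with a slotted brass hub of 20 mm. Origin: on its axis, 41 mm above the table. x: along the slot, towards the tip of the red pointer. It turns about its upright z axis, at most 1.57 rad either way from the box's x direction, stiffly (0.035 N m), and stays where it is left. It always starts clockwise (seen from above) of the green band, 0.5 to 1.3 rad away, so it has to be turned counterclockwise.
- trimmer_slot (a point): Centre of the mouth of the trimmer's slot, at the top of the brass hub, 53 mm above the table (2 mm below the lid's top). The slot is 5 mm wide, 6 mm deep, 20 mm long and open at both ends, its upper edges bevelled 1.5 mm. x: along the slot, towards the tip of the red pointer (which reaches 19 mm from the axis); y: across the slot; z: up.
- green_band (a point): Centre of the flat black index ring (58 mm wide) on the lid around the well, on the trimmer's axis, 56 mm above the table. x: level, towards the middle of the ring's green band, which reaches about 0.15 rad to either side. The ring keeps its place.
- shield (a joint): Travel (m) of the flat steel shield (66 x 66 mm) that slides along the box's y on the two rails: 0 = fully shut over the trimmer, against its stop; 0.070 = fully open, towards the box's +y end. It starts open, at 0.060 to 0.070. About 1.2 N of friction.
- shield_knob (a point): Middle of the black knob at the shield's centre, 74 mm above the table. The knob is 12 to 17 mm wide and stands from 60 to 84 mm above the table; the shield's sheet lies at 59 to 61 mm, its folded edges reach 65 mm. Axes as the box's: the shield shuts towards -y.
- tool_grip (a point): Centre of the handle of the orange plastic tuning tool (30 g, 103 mm long in all), half-way up its flat handle, which is 16 mm wide (x), 12 mm thick (y; grip it across this) and 60 mm high. z: up along the tool, which stands upright in its block, the grip 82 mm above the table. Under the handle is a round collar (22 mm wide, 4 mm thick), under that a white shaft of 8 mm and the blade. The tool can turn freely in the block.
- tool_tip (a point): Middle of the end of the tool's flat blade, 72 mm below tool_grip on the tool's axis. The blade is 12 mm wide (along x), 3 mm thick (along y) and reaches 8 mm up from its end. Axes as tool_grip. In the trimmer's slot it has about 0.19 rad of play either way before it drives the trimmer.
- tool_collar (a point): Centre of the underside of the tool's collar, 34 mm below tool_grip and 38 mm above tool_tip. It rests on the top of the block while the tool stands in it.
- block_hole (a point): Centre of the mouth of the hole in the wooden tool block, in its top, 48 mm above the table. The block is fixed, 52 x 52 mm; the hole is round, 16 mm wide, 42 mm deep, upright.
- puck: Bystander: round aluminium puck with four resin pegs, 36 mm wide, 22 mm high. Origin: centre of its underside.
- vial: Bystander: amber vial with black cap, 25 mm wide, 48 mm high. Origin: centre of its underside.
- bottle: Bystander: white dropper bottle with blue cap, 33 mm wide, 64 mm high. Origin: centre of its underside.
- scint_vial: Bystander: clear glass vial with white cap, 28 mm wide, 62 mm high. Origin: centre of its underside.

How it is judged:
By the outcome, as a careful person would: the job done as asked, in the order asked, and still so for the second after the job is handed in, with the robot touching nothing.
It also fails if it takes over 51 s, if anything falls off the work surface, if the arm or the gripper's body presses on something with over 40 N, if the wrist force passes 120 N, or if a joint passes its speed limit or range.

## Working session

There is one attempt and no reset: what is moved stays moved. The work goes in short steps, Python scripts to look and compute and a tool call to move; the robot and the scene stay as the last step left them, time stands still between calls to the robot, and variables do not carry over. Pictures are saved under pics/ and viewed, at most 10 in all, crops included, and the job is handed in when it is done.

Besides the shell and the picture viewer there is one more tool, called after "Request:" as name(argument=value, ...), one argument or row to a line, values as JSON. move_arm: Moves the arm, as the interface text tells. Its arguments: {"type":"object","properties":{"commands":{"type":"array","items":{"type":"array","items":{"type":"array","items":{"type":"number"}}}},"claw":{"type":"number"},"squeeze":{"type":"number"}},"required":["commands"]}

```bash
mkdir -p pics; ls; cat > h.py <<'E'
from rig import *
import numpy as np, cv2
from scipy.spatial.transform import Rotation as R
def shot(name,save=None):
    c=camera(name); c={k:np.array(v) if not isinstance(v,str) else v for k,v in c.items()}
    np.savez(f'{name}.npz',**c)
    if save: cv2.imwrite(f'pics/{save}.png',c['pixels'])
    return c
def load(n): return dict(np.load(f'{n}.npz'))
def plane(c,uv,z):
    K,E=c['camera_matrix'],c['extrinsics']
    uv=np.atleast_2d(np.array(uv,float))
    p=np.c_[uv,np.ones(len(uv))]@np.linalg.inv(K).T
    d=p*[1,-1,-1]
    Rm,t=E[:3,:3],E[:3,3]
    o=-Rm.T@t; d=d@Rm
    s=(z-o[2])/d[:,2]
    return o+s[:,None]*d
def cloud(c):
    h,w=c['range_z'].shape
    u,v=np.meshgrid(np.arange(w),np.arange(h))
    K,E=c['camera_matrix'],c['extrinsics']
    p=np.stack([u,v,np.ones_like(u)],-1).astype(float)@np.linalg.inv(K).T
    p=p*c['range_z'][...,None]*[1,-1,-1]
    return (p-E[:3,3])@E[:3,:3]
def proj(c,P):
    P=np.atleast_2d(P); q=P@c['extrinsics'][:3,:3].T+c['extrinsics'][:3,3]
    q=q*[1,-1,-1]; q=q@c['camera_matrix'].T
    return q[:,:2]/q[:,2:]
E
python3 - <<'E'
from h import *
o=get_obs();print(o['time'],o['position'],o['tool_rot'],o['grip_width'],o['ft_force'])
a=[]
for n in ['scene','side','wrist']:
    c=shot(n,n+'0'); print(n,(-c['extrinsics'][:3,:3].T@c['extrinsics'][:3,3]).round(3),c['camera_matrix'][0,0]); a.append(c['pixels'])
E
```

```text
pics
0.0 [0.21517455 0.58643668 0.40376838] [ 1.74981381e-01  9.84571158e-01 -1.00908616e-03 -3.63855994e-04] 0.08684538955968016 [ 0.2665895  -0.23359517  0.14466391]
scene [-0.368 -0.593  0.818] 429.06562691831226
side [-0.049 -0.932  0.644] 505.3600537589146
wrist [0.142 0.614 0.384] 343.1835847976688
```

View pics/scene0.png

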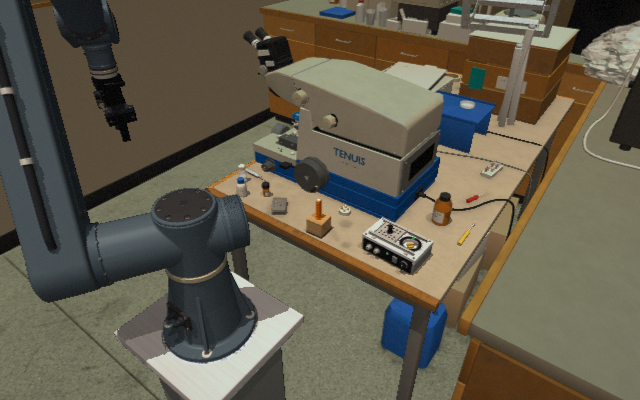

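View pics/side0.png

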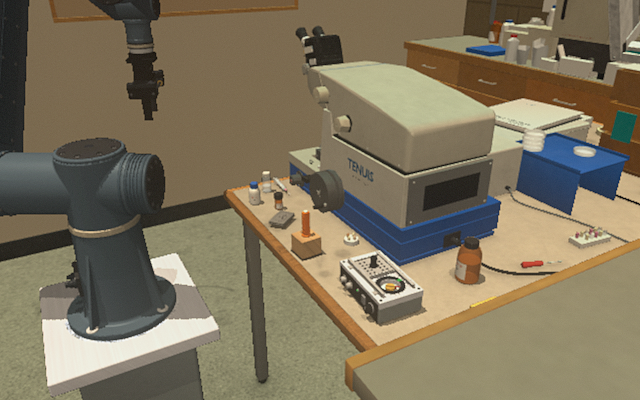

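The scene view shows the tool at (319,208) in the block, the driver's knob at (390,228) and its ring at (410,242). The side view has the tool at (305,223), knob at (374,261) and ring at (390,285). A microtome stands behind them.

```bash
python3 - <<'E'
from h import *
for n,box in [('scene',(300,190,340,225)),('side',(290,200,325,245))]:
    c=load(n); x0,y0,x1,y1=box
    hsv=cv2.cvtColor(c['pixels'],cv2.COLOR_BGR2HSV)[y0:y1,x0:x1]
    m=(hsv[...,1]>190)&(hsv[...,0]<16)&(hsv[...,2]>110)
    v,u=np.nonzero(m); print(n,m.sum(),u.min()+x0,u.max()+x0,v.min()+y0,v.max()+y0)
    top=v==v.min(); 
    P=cloud(c)[y0:y1,x0:x1][m]; print('cloud med',np.median(P,0).round(3),P[:,2].min().round(3),P[:,2].max().round(3))
for n,k,r in [('scene',(390,225),(410,243)),('side',(374,258),(391,285))]:
    c=load(n); print(n,'knobtop',plane(c,k,.084).round(3),'ring',plane(c,r,.056).round(3))
# driver lid orientation via cloud
c=load('side');P=cloud(c); m=np.zeros(P.shape[:2],bool); m[240:325,335:425]=1
m&=(P[...,2]>.050)&(P[...,2]<.070)&(c['range_z']>0)
q=P[m][:,:2].astype(np.float32); print(cv2.minAreaRect(q),m.sum())
b=cv2.boxPoints(cv2.minAreaRect(q));print(b)
v=P[240:325,335:425]; 
E
```

```text
scene 71 315 321 201 219
cloud med [ 0.414 -0.002  0.074] 0.05 0.818
side 85 302 309 212 236
cloud med [ 0.416 -0.005  0.085] 0.049 0.11
scene knobtop [[ 0.474 -0.202  0.084]] ring [[ 0.471 -0.267  0.056]]
side knobtop [[ 0.471 -0.211  0.084]] ring [[ 0.47  -0.274  0.056]]
((0.5294587016105652, -0.2171715646982193), (0.20329904556274414, 0.21786102652549744), 86.69502258300781) 2454
[[ 0.4148492  -0.3123721 ]
 [ 0.6323479  -0.32493195]
 [ 0.64406824 -0.12197104]
 [ 0.42656952 -0.10941118]]
```

```bash
cat >> h.py <<'E'
def rel(p,yaw,o=None):
    """shift in 40mm units & rotvec in tool axes to reach TCP p, tool x at world yaw (rad), pointing down"""
    o=o or get_obs(); R0=R.from_quat(o['tool_rot'])
    T=R.from_matrix(np.array([[np.cos(yaw),np.sin(yaw),0],[np.sin(yaw),-np.cos(yaw),0],[0,0,-1.]]))
    s=R0.inv().apply(np.array(p)-o['position'])/.04
    r=(R0.inv()*T).as_rotvec()
    print('rel',s.round(3),r.round(4)); return s,r
E
python3 - <<'E'
from h import *
c=load('scene');P=cloud(c);m=(P[...,2]>.12)&(P[...,0]<.65)&(P[...,0]>.3)&(P[...,1]<.65)&(P[...,1]>-.4)
q=P[m]
for y in np.arange(-.4,.65,.1):
    k=(q[:,1]>y)&(q[:,1]<y+.1)
    if k.any(): print(round(y,1),np.percentile(q[k][:,0],2).round(3),q[k][:,2].max().round(2))
rel([.43,-.11,.40],np.pi)
E
```

```text
-0.2 0.567 0.35
-0.1 0.566 0.36
-0.0 0.539 0.38
0.1 0.523 0.38
0.2 0.575 0.38
0.3 0.596 0.44
0.4 0.631 0.46
rel [-11.041 -14.496   0.121] [-0.0016 -0.0006 -0.3518]
```

Request:
move_arm(
  commands=[
    [[-11.04,-14.5,0.12,0,0,-0.35],[-11.04,-14.5,0.12,0,0,-0.35],[-11.04,-14.5,0.12,0,0,-0.35],[-11.04,-14.5,0.12,0,0,-0.35],[-11.04,-14.5,0.12,0,0,-0.35],[-11.04,-14.5,0.12,0,0,-0.35],[-11.04,-14.5,0.12,0,0,-0.35],[-11.04,-14.5,0.12,0,0,-0.35],[-11.04,-14.5,0.12,0,0,-0.35],[-11.04,-14.5,0.12,0,0,-0.35],[-11.04,-14.5,0.12,0,0,-0.35],[-11.04,-14.5,0.12,0,0,-0.35]],
  ],
  claw=-0.2,
  squeeze=20,
)

```text
time: 1.65
position: [0.4306, -0.1129, 0.4]
tool_rot: [0.002, 1.0, -0.0, 0.0]
ft_force: [-0.3, 0.3, -0.5]
grip_width: 0.0519
grip_force: 0.0
```

```bash
python3 - <<'E'
from h import *
o=get_obs();print(o['time'],o['position'],o['tool_rot'],o['grip_width'])
c=shot('wrist','w1'); print((-c['extrinsics'][:3,:3].T@c['extrinsics'][:3,3]).round(3))
print(proj(c,[[.417,-.004,.112],[.471,-.27,.056]]))
E
```

```text
1.65 [ 0.4306384  -0.11287098  0.39998949] [ 2.17935382e-03  9.99997455e-01 -3.14161556e-04  4.91020728e-04] 0.05185264812059113
[ 0.353 -0.112  0.38 ]
[[455.49230368 181.29443368]
 [163.12298734 221.83890947]]
```

View pics/w1.png

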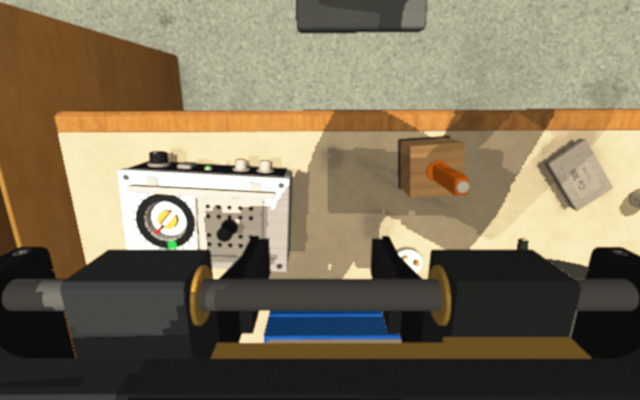

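The wrist view shows the ring centred near (165,221), green band at (172,245), red pointer near (156,232), knob at (228,229), tool top at (461,187) and block at (432,167). The pointer sits clockwise of the band, as expected.

```bash
python3 - <<'E'
from h import *
c=load('wrist'); im=c['pixels']; hsv=cv2.cvtColor(im,cv2.COLOR_BGR2HSV)
def cen(m,box):
    x0,y0,x1,y1=box; k=np.zeros(m.shape,bool);k[y0:y1,x0:x1]=m[y0:y1,x0:x1]; v,u=np.nonzero(k); return np.array([u.mean(),v.mean()]),k.sum(),k
H,S,V=[hsv[...,i].astype(int) for i in range(3)]
box=(130,190,200,255)
g,n,_=cen((H>45)&(H<85)&(S>120),box); print('green',g,n,plane(c,g,.056))
r,n,_=cen(((H<7)|(H>172))&(S>130),box); print('red',r,n,plane(c,r,.053))
k=((V<60)&(S<120)).astype(np.uint8); kk=np.zeros_like(k); kk[190:255,130:200]=k[190:255,130:200]
cs,_=cv2.findContours(kk,0,1); cn=max(cs,key=cv2.contourArea); e=cv2.fitEllipse(cn); print(e,cv2.minEnclosingCircle(cn)); C=plane(c,e[0],.056)[0];print('ring',C, 'diam',e[1][0]*(.38-.056)/343)
G=plane(c,g,.056)[0]-C;Rd=plane(c,r,.053)[0]-C
print('green ang',np.arctan2(G[1],G[0]),'red',np.arctan2(Rd[1],Rd[0]),np.hypot(*G[:2]),np.hypot(*Rd[:2]))
# lid
P=cloud(c); m=(abs(P[...,2]-.058)<.008); m[:, 300:]=0; m[:,:100]=0; m[275:]=0
m=cv2.morphologyEx(m.astype(np.uint8),cv2.MORPH_OPEN,np.ones((3,3)))
v,u=np.nonzero(m); q=P[m>0][:,:2].astype(np.float32); rr=cv2.minAreaRect(q); print(rr); 
# tool
m=((H<14)&(S>200)&(V>120)); t,n,k=cen(m,(415,145,480,205)); 
v,u=np.nonzero(k); Q=P[k]; print(t,n,Q[:,2].min(),Q[:,2].max()); 
top=Q[Q[:,2]>.108]; print('top',len(top),top.mean(0)); 
top=k&(P[...,2]>.106); cs,_=cv2.findContours(top.astype(np.uint8),0,1);
x=cv2.resize(im[185:260,120:300],None,fx=4,fy=4,interpolation=cv2.INTER_CUBIC);y=cv2.resize(im[130:205,390:490],None,fx=4,fy=4,interpolation=cv2.INTER_CUBIC)
z=np.zeros((600,720,3),np.uint8);z[:300]=x;z[300:,:400]=y;cv2.imwrite('pics/z1.png',z)
E
```

```text
green [171.796875 244.203125] 64 [[ 0.4953399  -0.26438536  0.056     ]]
red [157.45 230.75] 20 [[ 0.48172995 -0.27854718  0.053     ]]
((164.9751434326172, 220.5289764404297), (46.301719665527344, 53.57905578613281), 118.87278747558594) ((165.0, 220.5), 28.90079116821289)
ring [ 0.46961326 -0.26795756  0.056     ] diam 0.04373690137501709
green ang 0.137969981630465 red -0.7182456057160131 0.025973466505791926 0.016092054493298882
((0.47290030121803284, -0.2280014157295227), (0.16571559011936188, 0.10045139491558075), 86.66897583007812)
[445.12562814 172.78140704] 398 0.04919893839211433 0.3796562670367443
top 78 [ 0.41697902 -0.00364297  0.11670348]
```

View pics/z1.png

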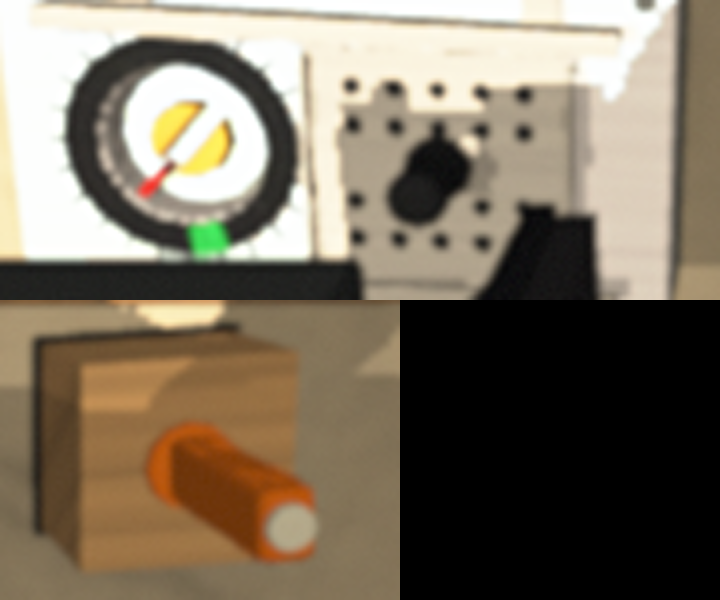

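```bash
python3 - <<'E'
from h import *
c=load('wrist')
print('top',plane(c,[462.5,186.2],.112),'collar',plane(c,[437.5,170.8],.052))
s=plane(c,[[120+222/4,185+112/4],[120+160/4,185+180/4],[120+142/4,185+195/4]],.053);print(s)
d=s[1]-s[0];print('slot',np.arctan2(d[1],d[0]))
# block top corners in zoom (80,362),(297,350),(80,570),(290,556)
b=plane(c,[[390+a/4,130+(v-300)/4] for a,v in [(80,362),(297,350),(294,557),(80,570)]],.048);print(b,b.mean(0))
rel([.417,-.003,.30],np.pi-.0)
E
```

```text
top [[0.42107071 0.00206861 0.112     ]] collar [[0.42083831 0.00162164 0.052     ]]
[[ 0.46271267 -0.25776757  0.053     ]
 [ 0.48092136 -0.27583356  0.053     ]
 [ 0.48500797 -0.28099815  0.053     ]]
slot -0.7814643901011492
[[ 0.39678037 -0.02576489  0.048     ]
 [ 0.39411938  0.02611014  0.048     ]
 [ 0.44570242  0.03130734  0.048     ]
 [ 0.44888376 -0.02209483  0.048     ]] [0.42137148 0.00238944 0.048     ]
rel [0.424 2.85  2.491] [-0.0057  0.005  -0.0052]
```

Request:
move_arm(
  commands=[
    [[0.32,2.97,2.24,0,0,0],[0.32,2.97,2.24,0,0,0],[0.32,2.97,2.24,0,0,0],[0.32,2.97,2.24,0,0,0]],
  ],
)

```text
time: 2.2
position: [0.4165, 0.0102, 0.3094]
tool_rot: [-0.001, 1.0, 0.0, -0.002]
ft_force: [-0.1, -0.1, 0.1]
grip_width: 0.052
grip_force: 0.0
```

```bash
python3 - <<'E'
from h import *
o=get_obs();print(o['time'],o['position'],o['tool_rot'],o['grip_width'])
c=shot('wrist','w2')
print(proj(c,[[.421,.002,.112],[.421,.002,.052]]))
E
```

```text
2.2 [0.41653357 0.01024115 0.30936434] [-5.98105897e-04  9.99997838e-01  4.69602486e-04 -1.93540968e-03] 0.05200510890232065
[[304.06139086 252.30402205]
 [307.62987804 217.36727056]]
```

View pics/w2.png

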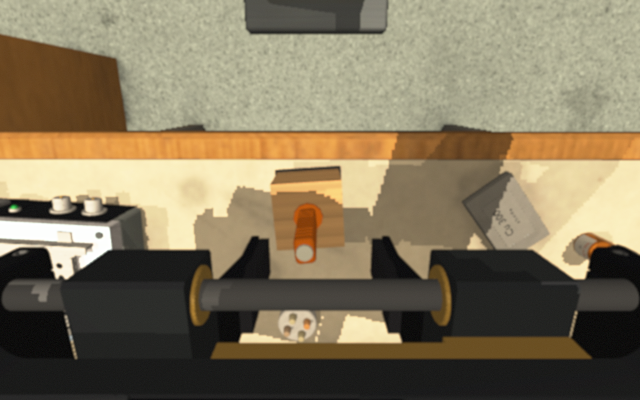

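The top of the tool is at (305,254), within 2 px of the prediction. I'll zoom in to read the handle's yaw.

```bash
python3 - <<'E'
from h import *
c=load('wrist'); im=c['pixels']
cv2.imwrite('pics/z2.png',cv2.resize(im[195:270,265:345],None,fx=8,fy=8,interpolation=cv2.INTER_CUBIC))
E
```

```text
(no output)
```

View pics/z2.png

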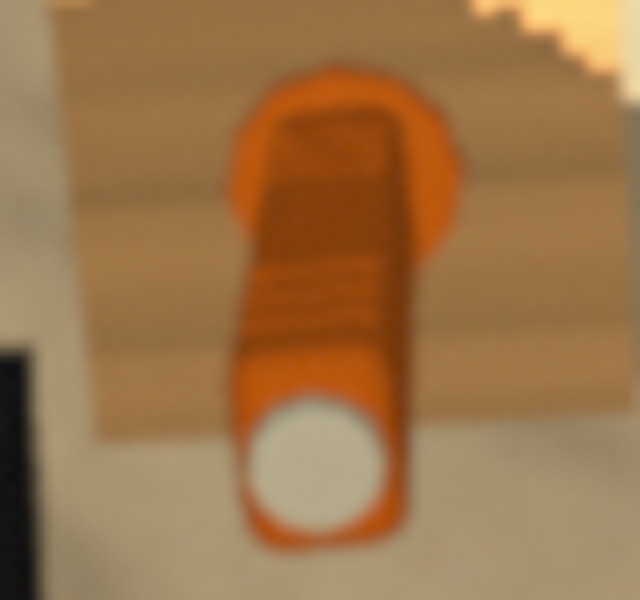

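```bash
python3 - <<'E'
from h import *
o=get_obs();print(o['position'])
rel([.421,.002,.247],np.pi+.08)
E
```

```text
[0.41741726 0.00932045 0.3101476 ]
rel [-0.091 -0.183  1.579] [ 0.     -0.0009 -0.08  ]
```

Request:
move_arm(
  commands=[
    [[-0.09,-0.18,0.2,0,0,-0.08],[-0.09,-0.18,1.58,0,0,-0.08],[-0.09,-0.18,1.58,0,0,-0.08],[-0.09,-0.18,1.58,0,0,-0.08]],
  ],
)

```text
time: 2.75
position: [0.4215, 0.0011, 0.2484]
tool_rot: [-0.039, 0.999, -0.0, 0.001]
ft_force: [0.3, 0.6, 0.8]
grip_width: 0.0526
grip_force: 0.0
```

Request:
move_arm(
  commands=[
    [[0,0,0,0,0,0],[0,0,0,0,0,0],[0,0,0,0,0,0],[0,0,0,0,0,0]],
  ],
  claw=1,
  squeeze=30,
)

```text
time: 3.25
position: [0.4211, 0.0017, 0.2477]
tool_rot: [-0.039, 0.999, -0.0, 0.001]
ft_force: [0.6, 0.4, 0.1]
grip_width: 0.0202
grip_force: 0.0
```

Request:
move_arm(
  commands=[
    [[0,0,0,0,0,0],[0,0,0,0,0,0],[0,0,0,0,0,0]],
  ],
)

```text
time: 3.62
position: [0.421, 0.0017, 0.2473]
tool_rot: [-0.039, 0.999, 0.0, 0.0]
ft_force: [-0.4, 0.2, 5.3]
grip_width: 0.0118
grip_force: 30.0
```

```bash
python3 - <<'E'
from h import *
o=get_obs();print(o['position'],o['tool_rot'],o['ft_force'],o['moment'],o['grip_width'],o['grip_force'])
E
```

```text
[0.42104179 0.00169699 0.24726871] [-3.90909972e-02  9.99235654e-01  6.54230224e-06  4.67957652e-05] [-0.4399632   0.17499943  5.32495444] [ 0.13152306  0.09847246 -0.00613613] 0.011808899656322043 30.00084762694314
```

```bash
python3 - <<'E'
from h import *
rel([.506,-.302,.36],np.pi-.76)
E
```

```text
rel [-1.525 -7.735 -2.818] [0.000e+00 1.000e-04 8.382e-01]
```

Request:
move_arm(
  commands=[
    [[0,0,-0.4,0,0,0],[0,0,-1.6,0,0,0],[0,0,-2.82,0,0,0],[-0.2,-1.2,-2.82,0,0,0.1],[-1.52,-7.74,-2.82,0,0,0.84],[-1.52,-7.74,-2.82,0,0,0.84],[-1.52,-7.74,-2.82,0,0,0.84],[-1.52,-7.74,-2.82,0,0,0.84],[-1.52,-7.74,-2.82,0,0,0.84],[-1.52,-7.74,-2.82,0,0,0.84],[-1.52,-7.74,-2.82,0,0,0.84],[-1.52,-7.74,-2.82,0,0,0.84]],
  ],
)

```text
time: 5.12
position: [0.5055, -0.3003, 0.3599]
tool_rot: [0.371, 0.929, 0.0, -0.001]
ft_force: [-0.1, 0.6, -0.4]
grip_width: 0.0117
grip_force: 30.0
```

```bash
python3 - <<'E'
from h import *
c=shot('wrist')
o=get_obs();print(o['time'],o['position'],o['tool_rot'],o['ft_force'],o['grip_width'])
u=proj(c,[[.470,-.268,.053]])[0]; print(u, proj(c,[o['position']+[0,0,-.236]]))
x,y=u.astype(int); im=c['pixels']
x0,y0=max(0,x-50),max(0,y-50)
a=cv2.resize(im[y0:y0+100,x0:x0+100],(600,600),interpolation=cv2.INTER_CUBIC); print(x0,y0)
b=cv2.resize(im,(200,125)); z=np.zeros((600,800,3),np.uint8); z[:,:600]=a; z[:125,600:]=b
cv2.imwrite('pics/z3.png',z)
E
```

```text
5.175 [ 0.50564883 -0.30056635  0.36003647] [ 3.70846017e-01  9.28694234e-01  2.11630891e-04 -4.54025881e-04] [-0.11134261 -0.72947352 -0.37145324] 0.012102612487799848
[318.20704694 137.35808731] [[319.27359341 221.76903373]]
268 87
```

View pics/z3.png

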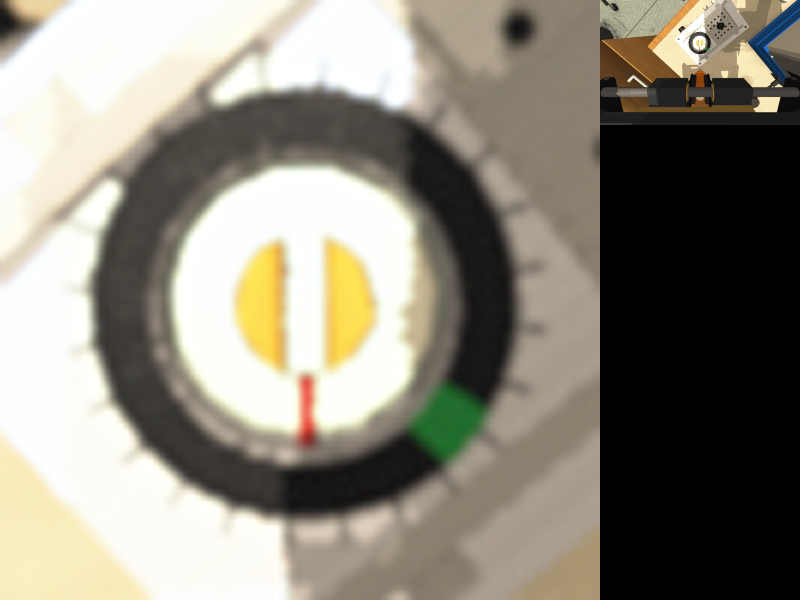

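The slot stands vertical in this view, with hub centre at zoom (305,303), pointer tip (308,445) and green at (449,422). That leaves about 0.88 rad to turn counterclockwise.

```bash
python3 - <<'E'
from h import *
c=load('wrist'); f=lambda p:[268+p[0]/6-.42,87+p[1]/6-.42]
P=plane(c,[f((305,304)),f((305,255)),f((306,360)),f((308,440))],.053)
h=P[0];print('hub',h)
for a,b in [(1,2),(1,3),(0,3)]:
    d=P[b]-P[a];print(np.arctan2(d[1],d[0]))
g=plane(c,f((449,422)),.056)[0]; rc=plane(c,f((305,303)),.056)[0]; d=g-rc
print('green',np.arctan2(d[1],d[0]),np.hypot(*d[:2]),rc)
o=get_obs();print(o['position']); M=R.from_quat(o['tool_rot']).as_matrix();print('yaw',np.arctan2(M[1,0],M[0,0])-np.pi, M[:,2])
# tool in hand: orange top location
hsv=cv2.cvtColor(c['pixels'],cv2.COLOR_BGR2HSV); m=(hsv[...,0]<16)&(hsv[...,1]>190)&(hsv[...,2]>90); m[:170]=0; m[:,:295]=0;m[:,345:]=0
v,u=np.nonzero(m); print(u.min(),u.max(),v.min(),v.max(),u.mean(),v.mean(), proj(c,[o['position']+[0,0,-.134],o['position']+[0,0,-.194]]))
cv2.imwrite('pics/z4.png',cv2.resize(c['pixels'][170:300,250:390],None,fx=4.5,fy=4.5,interpolation=cv2.INTER_CUBIC))
rel([h[0],h[1],.053+.2373+.008],np.pi-.755)
E
```

```text
hub [ 0.47005143 -0.26781358  0.053     ]
-0.7510883125502186
-0.7442777799879386
-0.7384807826755865
green 0.12559621354426298 0.02574208776717667 [ 0.46973397 -0.26749697  0.056     ]
[ 0.50564883 -0.30056635  0.36003647]
yaw -0.7598397325142017 [-6.86337490e-04  7.29828157e-04 -9.99999498e-01]
295 343 227 340 320.03171390013495 261.1140350877193 [[318.98718971 313.04631153]
 [319.19164066 247.88749471]]
rel [ 1.208 -0.019  1.545] [ 0.0001 -0.001  -0.0048]
```

View pics/z4.png

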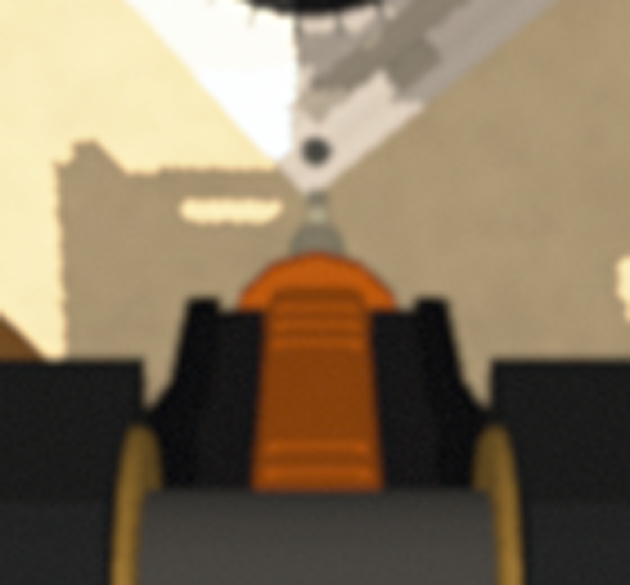

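Request:
move_arm(
  commands=[
    [[1.21,-0.036,0.6,0,0,-0.015],[1.21,-0.036,1.54,0,0,-0.015],[1.21,-0.036,1.54,0,0,-0.015],[1.21,-0.036,1.54,0,0,-0.015]],
  ],
)

```text
time: 5.68
position: [0.4706, -0.2702, 0.2994]
tool_rot: [0.364, 0.931, -0.0, 0.001]
ft_force: [1.3, -0.3, -0.8]
grip_width: 0.0117
grip_force: 30.0
```

Request:
move_arm(
  commands=[
    [[0,0,0.1,0,0,0],[0,0,0.2,0,0,0],[0,0,0.25,0,0,0],[0,0,0.28,0,0,0],[0,0,0.3,0,0,0],[0,0,0.3,0,0,0]],
  ],
)

```text
time: 6.42
position: [0.4698, -0.2698, 0.2863]
tool_rot: [0.365, 0.931, 0.0, -0.0]
ft_force: [1.0, 0.4, -1.0]
grip_width: 0.0118
grip_force: 30.0
```

```bash
python3 - <<'E'
from h import *
o=get_obs();print(o['position'],o['tool_rot'],o['ft_force'],o['moment'])
E
```

```text
[ 0.46983282 -0.26982973  0.28628134] [ 3.64810714e-01  9.31081703e-01  6.69467216e-05 -3.34812381e-05] [ 1.01893002  0.42243763 -0.99494041] [ 0.02412419 -0.13751406  0.00456601]
```

Request:
move_arm(
  commands=[
    [[0.03,0.025,0.0,0,0,0],[0.03,0.025,0.02,0,0,0],[0.03,0.025,0.03,0,0,0],[0.03,0.025,0.03,0,0,0]],
  ],
)

```text
time: 6.92
position: [0.4696, -0.2683, 0.2851]
tool_rot: [0.365, 0.931, -0.0, -0.0]
ft_force: [0.1, 0.5, -0.3]
grip_width: 0.0117
grip_force: 30.0
```

```bash
python3 - <<'E'
from h import *
o=get_obs();print(o['position'],o['tool_rot'],o['ft_force'],o['moment'])
c=shot('wrist'); cv2.imwrite('pics/z5.png',cv2.resize(c['pixels'][150:350,220:420],None,fx=3,fy=3,interpolation=cv2.INTER_CUBIC))
E
```

```text
[ 0.46959257 -0.26834506  0.28512139] [ 3.64803351e-01  9.31084590e-01 -1.81069379e-05 -2.18583760e-05] [ 0.0723616   0.45047165 -0.25478118] [-0.01945114  0.02432196  0.03953228]
```

View pics/z5.png

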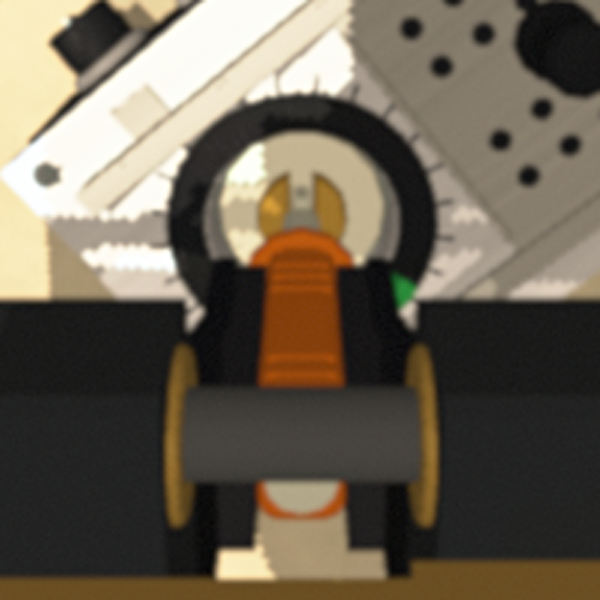

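Request:
move_arm(
  commands=[
    [[0,0,0,0,0,-0.1],[0,0,0,0,0,-0.22],[0,0,0,0,0,-0.34],[0,0,0,0,0,-0.46],[0,0,0,0,0,-0.58],[0,0,0,0,0,-0.7],[0,0,0,0,0,-0.82],[0,0,0,0,0,-0.92],[0,0,0,0,0,-1.0],[0,0,0,0,0,-1.03],[0,0,0,0,0,-1.03],[0,0,0,0,0,-1.03]],
  ],
)

```text
time: 8.48
position: [0.4696, -0.2686, 0.2852]
tool_rot: [-0.141, 0.99, -0.0, -0.0]
ft_force: [-0.1, -1.2, -1.7]
grip_width: 0.0116
grip_force: 30.0
```

```bash
python3 - <<'E'
from h import *
o=get_obs();M=R.from_quat(o['tool_rot']).as_matrix();print('yaw',np.arctan2(M[1,0],M[0,0])-np.pi,o['position'],o['ft_force'],o['moment'],o['q'],o['grip_width'])
c=shot('wrist','w5'); cv2.imwrite('pics/z6.png',np.hstack([cv2.resize(c['pixels'][170:330,270:370],(375,600),interpolation=cv2.INTER_CUBIC),cv2.resize(shot('side')['pixels'][260:310,365:420],(425,600),interpolation=cv2.INTER_CUBIC)]))
E
```

```text
yaw -6.0004664171000055 [ 0.46959465 -0.26855548  0.28518892] [-0.07090069 -1.1929814  -1.66150503] [-0.42906101  0.1654563  -0.0307853 ] [-7.26041895e-01  5.90052337e-01  1.74943377e+00 -6.44317633e-04
  8.01637486e-01 -2.57910912e+00] 0.011630590295590765
```

View pics/z6.png

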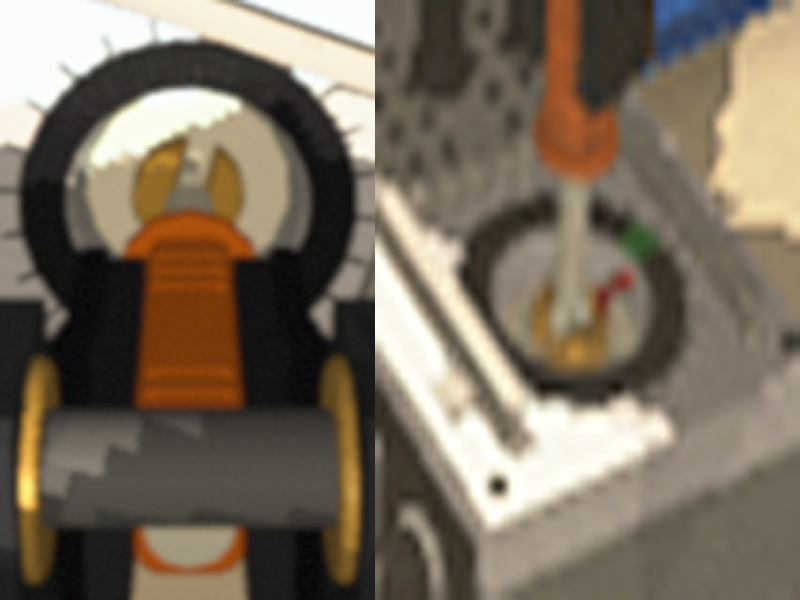

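The pointer has turned with the tool and is now just short of the green band in the side view (crop red (620,285), green (640,238)). I've used all ten pictures, so from here I measure by colour masks.

```bash
cat >> h.py <<'E'
def gauge(c,ctr=(.47005,-.26781)):
    hsv=cv2.cvtColor(c['pixels'],cv2.COLOR_BGR2HSV); H,S,V=[hsv[...,i].astype(int) for i in range(3)]
    u=proj(c,[[*ctr,.053]])[0]; m0=np.zeros(H.shape,bool)
    x,y=u.astype(int); m0[max(0,y-35):y+35,max(0,x-40):x+40]=1
    for nm,m,z,rl in [('green',(H>45)&(H<85)&(S>110)&(V>50),.056,(.018,.031)),('red',((H<6)|(H>172))&(S>120)&(V>60),.053,(.008,.021))]:
        v,uu=np.nonzero(m&m0)
        if not len(v): print(nm,'none');continue
        P=plane(c,np.c_[uu,v],z)[:,:2]-ctr; r=np.hypot(*P.T); P=P[(r>rl[0])&(r<rl[1])]
        if len(P): print(nm,len(P),'ang',np.arctan2(*P.mean(0)[::-1]).round(3),'r',np.hypot(*P.mean(0)).round(4),'range',np.percentile(np.arctan2(P[:,1],P[:,0]),[5,95]).round(2), 'mean',P.mean(0).round(4))
E
python3 - <<'E'
from h import *
gauge(load('side')); gauge(load('wrist'))
gauge(shot('scene'))
c=load('side'); print(proj(c,[[.47005,-.26781,.056]]))
E
```

```text
green 5 ang 0.044 r 0.0247 range [-0.04  0.14] mean [0.0246 0.0011]
red 3 ang -0.202 r 0.0144 range [-0.29 -0.15] mean [ 0.0141 -0.0029]
green none
red none
green 2 ang 0.09 r 0.0253 range [0.05 0.13] mean [0.0252 0.0023]
red none
[[389.13481681 283.38956381]]
```

Request:
move_arm(
  commands=[
    [[0,0,0,0,0,-0.05],[0,0,0,0,0,-0.09],[0,0,0,0,0,-0.09],[0,0,0,0,0,-0.09],[0,0,0,0,0,-0.09]],
  ],
)

```text
time: 9.25
position: [0.4697, -0.2685, 0.2852]
tool_rot: [-0.185, 0.983, -0.0, 0.0]
ft_force: [-1.2, -2.2, -0.5]
grip_width: 0.0117
grip_force: 30.0
```

```bash
cat >> h.py <<'E'
def wg(c,ctr=(.47005,-.26781)):
    f=c['pixels'].astype(float); B,G,Rr=f[...,0],f[...,1],f[...,2]; P=cloudp(c,.054)-np.array([*ctr,.054]); r=np.hypot(P[...,0],P[...,1])
    for nm,w,rl in [('green',G-np.maximum(B,Rr)-25,(.019,.031)),('red',Rr-np.maximum(G,B)-.35*Rr,(.010,.021))]:
        w=np.clip(w,0,None)*((r>rl[0])&(r<rl[1]))*(P[...,0]>-.01)
        if w.sum()>0:
            q=(P*w[...,None]).sum((0,1))/w.sum(); print(nm,int(w.sum()),(w>0).sum(),q[:2].round(4),np.arctan2(q[1],q[0]).round(3))
def cloudp(c,z):
    h,w=c['range_z'].shape; u,v=np.meshgrid(np.arange(w),np.arange(h)); return plane(c,np.c_[u.ravel(),v.ravel()],z).reshape(h,w,3)
E
python3 - <<'E'
from h import *
print('before');wg(load('side'));print('after');wg(shot('side'));print('scene');wg(shot('scene'))
o=get_obs();M=R.from_quat(o['tool_rot']).as_matrix();print('yaw',np.arctan2(M[1,0],M[0,0])%(2*np.pi)-np.pi,o['ft_force'],o['moment'],o['q'][5])
E
```

```text
before
green 19 5 [0.026  0.0035] 0.133
red 49 3 [ 0.0153 -0.004 ] -0.258
after
green 20 4 [0.0257 0.0034] 0.132
red 12 1 [ 0.0128 -0.0024] -0.188
scene
green 13 2 [0.0275 0.0031] 0.11
yaw 0.37309379001151477 [-0.51522701 -3.39855436 -1.46937579] [-0.76844273  0.34629124 -0.00550864] -2.6695568032445567
```

Request:
move_arm(
  commands=[
    [[0,0,0,0,0,0.1],[0,0,0,0,0,0.18],[0,0,0,0,0,0.18],[0,0,-0.15,0,0,0.18],[0,0,-0.6,0,0,0.18],[0,0,-1.4,0,0,0.18],[-0.85,0,-1.6,0,0,0.18],[-0.85,0,-1.6,0,0,0.18],[-0.85,0,-1.6,0,0,0.18],[-0.85,0,-1.6,0,0,0.18]],
  ],
)

```text
time: 10.6
position: [0.5005, -0.2557, 0.3486]
tool_rot: [-0.096, 0.995, 0.001, -0.001]
ft_force: [-0.5, -0.1, -0.8]
grip_width: 0.0116
grip_force: 30.0
```

```bash
python3 - <<'E'
from h import *
c=shot('wrist'); o=get_obs();print(o['time'],o['position'],o['grip_width'])
print(proj(c,[[.47005,-.26781,.053]]))
gauge(c); wg(c)
# slot from brass halves
hsv=cv2.cvtColor(c['pixels'],cv2.COLOR_BGR2HSV); H,S,V=[hsv[...,i].astype(int) for i in range(3)]
Q=cloudp(c,.053)-np.array([.47005,-.26781,.053]); r=np.hypot(Q[...,0],Q[...,1])
m=(H>15)&(H<32)&(S>110)&(r<.0125); n,l,st,ce=cv2.connectedComponentsWithStats(m.astype(np.uint8))
k=np.argsort(-st[1:,4])[:2]+1; p=plane(c,ce[k],.053)[:,:2]; d=p[0]-p[1]; print(st[k,4],p,p.mean(0),'slot ang',(np.arctan2(d[1],d[0])%np.pi)-np.pi/2)
E
```

```text
10.65 [ 0.50056493 -0.25582829  0.34857615] 0.01217206354313366
[[311.07225265 157.98936339]]
green 83 ang 0.133 r 0.0244 range [-0.04  0.31] mean [0.0241 0.0032]
red 23 ang 0.072 r 0.0153 range [0.03 0.13] mean [0.0152 0.0011]
green 5751 120 [0.0248 0.0027] 0.11
red 1230 29 [0.0154 0.0011] 0.073
[118 116] [[ 0.47009289 -0.27372207]
 [ 0.46922212 -0.26264984]] [ 0.46965751 -0.26818595] slot ang 0.07848290045177087
```

```bash
python3 - <<'E'
from h import *
print(get_obs()['position']);rel([.421,.0017,.35],np.pi+.08)
E
```

```text
[ 0.50056493 -0.25582829  0.34857615]
rel [ 0.719  6.7   -0.023] [ 0.0016 -0.0014  0.1127]
```

Request:
move_arm(
  commands=[
    [[0.72,6.7,-0.02,0,0,0.11],[0.72,6.7,-0.02,0,0,0.11],[0.72,6.7,-0.02,0,0,0.11],[0.72,6.7,-0.02,0,0,0.11],[0.72,6.7,-0.02,0,0,0.11],[0.72,6.7,-0.02,0,0,0.11],[0.72,6.7,-0.02,0,0,0.11],[0.72,6.7,-0.02,0,0,0.11]],
  ],
)

```text
time: 11.65
position: [0.4222, 0.0004, 0.3499]
tool_rot: [-0.041, 0.999, -0.0, 0.0]
ft_force: [0.2, -1.1, -0.9]
grip_width: 0.0119
grip_force: 30.0
```

```bash
python3 - <<'E'
from h import *
o=get_obs();print(o['position'],o['tool_rot']);rel([.421,.0017,.2478],np.pi+.08)
E
```

```text
[4.22238579e-01 4.01068902e-04 3.49932633e-01] [-4.06954103e-02  9.99171536e-01 -1.64877841e-04  3.13883775e-04]
rel [0.03  0.036 2.553] [-0.0004  0.0006  0.0014]
```

Request:
move_arm(
  commands=[
    [[0.03,0.03,0.5,0,0,0],[0.03,0.03,1.0,0,0,0],[0.03,0.03,1.0,0,0,0],[0.03,0.03,1.0,0,0,0]],
  ],
)

```text
time: 12.15
position: [0.4207, 0.0021, 0.3102]
tool_rot: [-0.041, 0.999, -0.0, 0.0]
ft_force: [-0.2, 0.1, 0.1]
grip_width: 0.0122
grip_force: 30.0
```

```bash
python3 - <<'E'
from h import *
o=get_obs();print(o['position'],o['tool_rot']);rel([.421,.0017,.2478],np.pi+.08)
E
```

```text
[0.42071263 0.00206313 0.31023359] [-4.10951776e-02  9.99155194e-01 -1.09375728e-04  2.69500257e-04]
rel [-0.006 -0.009  1.561] [-0.0002  0.0005  0.0022]
```

Request:
move_arm(
  commands=[
    [[-0.006,-0.009,0.4,0,0,0],[-0.006,-0.009,0.7,0,0,0],[-0.006,-0.009,1.0,0,0,0],[-0.006,-0.009,1.3,0,0,0],[-0.006,-0.009,1.48,0,0,0],[-0.006,-0.009,1.54,0,0,0],[-0.006,-0.009,1.555,0,0,0],[-0.006,-0.009,1.555,0,0,0]],
  ],
)

```text
time: 13.15
position: [0.4206, 0.0023, 0.2479]
tool_rot: [-0.042, 0.999, -0.0, 0.0]
ft_force: [-0.3, -0.7, -0.2]
grip_width: 0.0118
grip_force: 30.0
```

Request:
move_arm(
  commands=[
    [[0,0,0,0,0,0],[0,0,0,0,0,0],[0,0,0,0,0,0],[0,0,0,0,0,0]],
  ],
  claw=-0.2,
)

```text
time: 13.65
position: [0.4205, 0.0023, 0.2478]
tool_rot: [-0.042, 0.999, -0.0, 0.0]
ft_force: [-0.0, 0.3, 1.1]
grip_width: 0.0439
grip_force: 0.0
```

```bash
python3 - <<'E'
from h import *
h=np.array([.47,-.2678]); d=np.array([.058,.998])
c=shot('scene')
P=cloud(c); 
k=np.linalg.norm(P[...,:2]-(h+.065*d),axis=-1)<.02
k&=(P[...,2]>.070)&(P[...,2]<.095); print(k.sum(),np.median(P[k],0)); v,u=np.nonzero(k); print(plane(c,[u.mean(),v.mean()],.077))
rel([.4738,-.203,.2478],np.pi-.058)
rel([.4738,-.203,.242],np.pi-.058)
E
```

```text
32 [ 0.46867797 -0.20457621  0.08191899]
[[ 0.47382212 -0.20235526  0.077     ]]
rel [-0.901 -5.226 -0.   ] [-0.      0.      0.1412]
rel [-0.901 -5.226  0.145] [-0.      0.      0.1412]
```

Request:
move_arm(
  commands=[
    [[0,0,-0.5,0,0,0],[0,0,-1.8,0,0,0],[0,0,-2.4,0,0,0],[-0.9,-5.23,-2.4,0,0,0.14],[-0.9,-5.23,-2.4,0,0,0.14],[-0.9,-5.23,-2.4,0,0,0.14],[-0.9,-5.23,-2.4,0,0,0.14],[-0.9,-5.23,-2.4,0,0,0.14],[-0.9,-5.23,-1.2,0,0,0.14],[-0.9,-5.23,-0.4,0,0,0.14],[-0.9,-5.23,-0.08,0,0,0.14],[-0.9,-5.23,-0.08,0,0,0.14]],
  ],
)

```text
time: 15.2
position: [0.4735, -0.2018, 0.2506]
tool_rot: [0.028, 1.0, 0.001, -0.001]
ft_force: [-0.2, 0.2, 0.6]
grip_width: 0.0521
grip_force: 0.0
```

Request:
move_arm(
  commands=[
    [[0,0,0,0,0,0],[0,0,0,0,0,0],[0,0,0,0,0,0],[0,0,0,0,0,0],[0,0,0,0,0,0],[0,0,0,0,0,0]],
  ],
  claw=1,
  squeeze=8,
)

```text
time: 15.95
position: [0.4738, -0.2032, 0.2511]
tool_rot: [0.028, 1.0, -0.0, 0.0]
ft_force: [0.7, -0.1, 2.4]
grip_width: 0.0132
grip_force: 8.0
```

```bash
python3 - <<'E'
from h import *
o=get_obs();print(o['position'],o['tool_rot'],o['ft_force'],o['grip_width'],o['grip_force'])
h=np.array([.47,-.2678]); d=np.array([.058,.998])
print('travel',(np.array(o['position'][:2])-h)@d); rel([*h,o['position'][2]],np.pi-.058)
E
```

```text
[ 0.47381695 -0.20318416  0.25113783] [ 2.84548534e-02  9.99595073e-01 -3.51046217e-05  1.01260871e-04] [ 0.68150711 -0.12556095  2.37290982] 0.013187274583103056 8.000112209429346
travel 0.06470798793634544
rel [ 0.003 -1.618  0.   ] [-0.0001  0.0002  0.0011]
```

Request:
move_arm(
  commands=[
    [[0,-0.2,0,0,0,0],[0,-0.5,0,0,0,0],[0,-0.8,0,0,0,0],[0,-1.1,0,0,0,0],[0,-1.35,0,0,0,0],[0,-1.5,0,0,0,0],[0,-1.5,0,0,0,0],[0,-1.5,0,0,0,0]],
  ],
)

```text
time: 16.95
position: [0.4703, -0.2636, 0.2511]
tool_rot: [0.028, 1.0, -0.001, 0.0]
ft_force: [-2.0, -1.2, 5.2]
grip_width: 0.0132
grip_force: 8.0
```

Request:
move_arm(
  commands=[
    [[0,-0.04,0,0,0,0],[0,-0.08,0,0,0,0],[0,-0.11,0,0,0,0],[0,-0.13,0,0,0,0],[0,-0.13,0,0,0,0]],
  ],
)

```text
time: 17.58
position: [0.4701, -0.2678, 0.2511]
tool_rot: [0.028, 1.0, 0.0, -0.0]
ft_force: [-1.0, 0.9, 5.6]
grip_width: 0.0135
grip_force: 8.0
```

Request:
move_arm(
  commands=[
    [[0,-0.01,0,0,0,0],[0,-0.02,0,0,0,0],[0,-0.03,0,0,0,0],[0,-0.03,0,0,0,0]],
  ],
)

```text
time: 18.08
position: [0.47, -0.2689, 0.251]
tool_rot: [0.028, 1.0, 0.0, -0.0]
ft_force: [-0.1, 0.9, 5.8]
grip_width: 0.0129
grip_force: 8.0
```

Request:
move_arm(
  commands=[
    [[0,-0.01,0,0,0,0],[0,-0.02,0,0,0,0],[0,-0.03,0,0,0,0],[0,-0.03,0,0,0,0]],
  ],
)

```text
time: 18.58
position: [0.47, -0.2693, 0.251]
tool_rot: [0.029, 1.0, 0.001, -0.0]
ft_force: [0.8, 3.2, 6.7]
grip_width: 0.0132
grip_force: 8.0
```

Request:
move_arm(
  commands=[
    [[0,-0.01,0,0,0,0],[0,-0.02,0,0,0,0],[0,-0.025,0,0,0,0],[0,-0.025,0,0,0,0]],
  ],
)

```text
time: 19.08
position: [0.47, -0.2697, 0.251]
tool_rot: [0.029, 1.0, 0.002, -0.0]
ft_force: [1.7, 5.4, 7.5]
grip_width: 0.0134
grip_force: 8.0
```

Request:
move_arm(
  commands=[
    [[0,0,0,0,0,0],[0,0,0,0,0,0],[0,0,0,0,0,0],[0,0,0,0,0,0],[0,0,-0.5,0,0,0],[0,0,-1.5,0,0,0],[0,0,-2.5,0,0,0],[0.8,0,-2.6,0,0,0],[-0.6,1.5,-2.6,0,0,0],[-0.6,1.5,-2.6,0,0,0],[-0.6,1.5,-2.6,0,0,0]],
  ],
  claw=-0.2,
)

```text
time: 20.45
position: [0.4978, -0.2123, 0.3548]
tool_rot: [0.027, 1.0, -0.0, -0.0]
ft_force: [-0.6, 1.1, -0.0]
grip_width: 0.0522
grip_force: 0.0
```

```bash
python3 - <<'E'
from h import *
o=get_obs();print(o['time'],o['position'],o['ft_force'],o['grip_width'])
h=np.array([.47,-.2678]); d=np.array([.058,.998])
for n in ['wrist','side','scene']:
    c=shot(n);P=cloud(c);D=P[...,:2]-h
    k=(np.hypot(D[...,0],D[...,1])<.025)&(P[...,2]>.072)&(P[...,2]<.09)
    print(n,'knob',k.sum(),np.median(P[k],0) if k.any() else '')
    v,u=np.nonzero(k)
    if k.any(): q=plane(c,[u.mean(),v.mean()],.078)[0];print('  travel',(q[:2]-h)@d)
    hsv=cv2.cvtColor(c['pixels'],cv2.COLOR_BGR2HSV); m=(hsv[...,1]>190)&(hsv[...,0]<16)&(hsv[...,2]>100)
    Pt=P[...,:2]-[.421,.002]; m&=(np.hypot(Pt[...,0],Pt[...,1])<.03)&(P[...,2]>.046)&(P[...,2]<.13)
    if m.any(): print('  tool',m.sum(),np.median(P[m],0),P[m][:,2].min(),P[m][:,2].max())
E
```

```text
20.45 [ 0.49784414 -0.2122632   0.35478573] [-0.64646998  1.07183147 -0.02184668] 0.052203484203824674
wrist knob 310 [ 0.46978827 -0.26698113  0.08369771]
  travel -0.000458904826723568
  tool 546 [ 0.41572778 -0.00267257  0.05327349] 0.0470341034000952 0.10269351328858997
side knob 47 [ 0.46602659 -0.27376365  0.08089038]
  travel -0.003196080930196019
  tool 41 [ 0.42390393 -0.00448957  0.09631795] 0.05065137333751482 0.11049986895894448
scene knob 28 [ 0.46509754 -0.26820488  0.08295063]
  travel 0.0005620214250024245
  tool 101 [ 0.41404791 -0.00190683  0.07791767] 0.049015662800669615 0.11208079884171725
```

```bash
python3 -c "
from rig import *
print(hand_in())"
```

```text
the job is handed in; nothing more can be done
None
```

I handed the job in at about 20.5 s: the pointer measured inside the green band (0.075 rad, band centre about 0.13 ± 0.15), the tool stands back in its block, and the shield is shut against its stop.

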